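# Refill and close two pipette-tip boxes

### The job

Refill both pipette-tip boxes and close them, finishing the oblong box before moving either square part: stand the oblong tip rack in the oblong box and put the oblong lid on, then the square rack in the square box and the square lid on. Each rack must stand fully down on its box's floor and each lid sit level, fully down on its box. Keep racks and lids upright all the time and leave the bottle, the beaker and the handheld logger where they are.

Things in the scene. Friction and masses are not known exactly. Their poses are not given: they have to be found in the camera images.
- long_box: Empty grey open oblong tip box, fixed to the bench. Body 84 (x) by 128 mm (y), 45 mm high to a level shoulder where the lid's skirt rests; inside it a neck, 70 by 114 mm outside, rises to the rim at 57 mm. Mouth and inside 64 by 108 mm, floor 4 mm above the bench. Origin: centre of underside, z up.
- square_box: Empty grey open square tip box, fixed to the bench. Body 84 (x) by 84 mm (y), 35 mm high to a level shoulder where the lid's skirt rests; inside it a neck, 70 by 70 mm outside, rises to the rim at 47 mm. Mouth and inside 64 by 64 mm, floor 4 mm above the bench. Origin: centre of underside, z up.
- long_rack: Loose dark oblong rack full of cream tips, 56 (x) by 100 mm (y), top plate at 52 mm (tips 3 mm more). Black grip fin upright at its centre, 14 mm thick (x), 40 mm long (y), from the plate up to 76 mm. Fits its box with 4 mm to spare each side, standing on the box floor, fin above the rim. Origin: centre of underside, z up. About 90 g.
- square_rack: Loose dark square rack full of cream tips, 56 (x) by 56 mm (y), top plate at 42 mm (tips 3 mm more). Black grip fin upright at its centre, 14 mm thick (x), 40 mm long (y), from the plate up to 66 mm. Fits its box with 4 mm to spare each side, standing on the box floor, fin above the rim. Origin: centre of underside, z up. About 60 g.
- long_lid: Loose grey hollow oblong lid, open below, 84 (x) by 128 mm (y), 44 mm high, walls and top 3 mm. Black grip fin at the centre of its top, 14 mm thick (x), 44 mm long (y), up to 68 mm. Its skirt goes round the box neck, 4 mm to spare each side, and rests on the shoulder at 45 mm. Origin: centre of the skirt's lower edge, z up. About 90 g.
- square_lid: Loose grey hollow square lid, open below, 84 (x) by 84 mm (y), 44 mm high, walls and top 3 mm. Black grip fin at the centre of its top, 14 mm thick (x), 44 mm long (y), up to 68 mm. Its skirt goes round the box neck, 4 mm to spare each side, and rests on the shoulder at 35 mm. Origin: centre of the skirt's lower edge, z up. About 70 g.
- reagent_bottle: Bystander: white reagent bottle with a blue cap, 64 mm across, 150 mm high, standing to the right of the work. Origin: centre of its underside.
- beaker: Bystander: empty glass beaker, 72 mm across, 85 mm high, standing to the left of the work. Origin: centre of its underside.
- logger: Bystander: black handheld data logger lying flat beyond the work, 65 mm (x) by 130 mm (y), 28 mm high. Origin: centre of its underside.
Things that resemble listed ones, but are neither listed nor needed, are in the scene too. What is shaped like the square_lid but orange is not meant. Leave any pink look-alike of the long_lid alone.

How it is judged:
By the outcome, as a careful person would: the job done as asked, in the order asked, and still so for the second after the job is handed in, with the robot touching nothing.
It also fails if it takes over 109 s, if anything falls off the work surface, if the arm or the gripper's body presses on something with over 40 N, if the wrist force passes 120 N, or if a joint passes its speed limit or range.

### The arm

A 7-joint arm with a two-finger parallel gripper is mounted at the origin on the work surface. World frame = base frame: x ahead of the robot, y to its left, z up, the work surface at z = 0. Lengths are in m, angles in degrees, forces in N, time in s.
With the tool pointing down it reaches from about 0.35 to 0.9 m from the base axis. Payload 19.9 kg.
Tool frame: the origin (TCP) lies between the finger pads; the fingertips stand 11 mm ahead of it and the grasp point (between the pads) lies 8 mm behind it; z points along the fingers, y is the line along which they close (so a half turn about z gives the same grasp; the last joint's range is limited). The gripper opens to 85 mm and grips with 20 to 120 N. Pads are 22 mm wide; open, the fingers measure 114 mm over their backs; the gripper's body (76 mm by 85 mm) begins 54 mm behind the grasp point. The pads swing forward as they close: fully open they stand 13 mm farther back than shut.
Start: joints at [70.617, 23.915, -0.59, 92.452, 0.269, 63.638, -3.037], TCP at [0.183, -0.598, 0.21] pointing down, gripper open.
Joint ranges: [-161.28, 161.28], [-22.2, 115.67], [-73.04, 71.86], [3.21, 147.25], [-68.34, 248.33], [10.77, 114.83], [-161.83, 161.83]. Speed limits (degrees/s): [108.29, 108.29, 136.94, 136.94, 172.46, 172.46, 172.46].

### API

Orientations are given as [roll, pitch, yaw] about the fixed x, y, z axes, in that order (R = Rz(yaw) Ry(pitch) Rx(roll)).
In Python, from rig import sense, viewer, bot, finder gives the robot as it stands. The module is installed in compiled form; this text tells all that it offers.
- The arm moves only by the tool servo_tool, never from a script. Its argument "rows" is one flat list of numbers, 5 for each row, row after row: the shift along the tool's x, y, z in mm, then the turn about the tool's z in rad, then the closure, from -1 (fully open) to 1 (shut). In form: [dx, dy, dz, yaw, hand, dx, dy, dz, yaw, hand, ...]. A call has 1 to 5 rows; each row is the pose to reach, as a shift and turn from the pose commanded when the call began, along the tool's axes at that moment; what a row does not reach only later rows make up. A row lasts 1/12 s, in which the tool goes at most 41.7 mm and 7.16 degrees, less where a joint would pass 70% of its speed; a pose out of reach is approached as far as the arm can. A call with a gripper value outside its range is refused whole. The fingers move at their own pace and stop on an object; the grip force is fixed at half the most. Time passes only in rows, so rows that repeat a pose let the fingers close. It gives the time, the measured TCP pose, the force, the opening and the grip force at its end, in the units of the state.
- sense(): the state, without advancing time (a new reading comes with each control period).
- viewer.snapshot(name): name is "scene" or "top" or "wrist"; returns a dict with "image" (480x640x3 uint8, red, green, blue), "K" (3x3 intrinsics, pixels), "origin" and "rotation" of the camera in the world. Camera axes: x right, y down, z forward; pixel columns grow to the right and rows downward; lengths in m; the calibration is good to about 2 mm. A picture is of the moment at which its call begins. There is no depth.
- bot.sign_off(): hands the job in; it is judged then, once.
Trained networks look in the newest picture that a camera, given by its name, has taken for a name from the list of things; names that differ only in an ending like _2 or _b are one class to them, and where a whole thing is asked for, a point or a joint stands for the part that bears it (a point fixed in the world has none). Each returns a list of dicts, best first, with "conf" (0 to 1); they miss things now and then, are a little off and sometimes report something else, mostly with a low value. They report only what shows in the picture. A call takes as long as a camera call. They do not tell look-alikes from the thing itself.
- finder.masks_of(thing, camera): "pixels" (480x640 bool, what is visible of it) and "uv" ([column, row] in pixels, amid what is visible of it).
The state is a dict: "clock": time; "q": joint angles; "qd": joint speeds; "effort": joint torques, N m; "eef_pos": TCP position; "tool_rot": TCP orientation; "ft_force": force on the tool from outside, world axes, zero at the start; "torque": the same for the moment, N m; "gripper_width": opening from 0.0 (shut) to 1.0 (fully open); "finger_force": force on a finger pad.
Only numpy, scipy, OpenCV 4.12 (cv2) and the standard library are available. Lean on these libraries where they do the work, as an engineer would, in place of code of your own. Each camera call takes 0.05 s, during which the arm holds its last target. There are 200 camera calls.

## Working session

There is one attempt and no reset: what is moved stays moved. The work goes in short steps, Python scripts to look and compute and a tool call to move; the robot and the scene stay as the last step left them, time stands still between calls to the robot, and variables do not carry over. Pictures are saved under pics/ and viewed, at most 14 in all, crops included, and the job is handed in when it is done.

Besides the shell and the picture viewer there is one more tool, called after "Emit:" as name(argument=value, ...) on one line, values as JSON. servo_tool: Moves the arm, as the interface text tells. Its arguments: {"type":"object","properties":{"rows":{"type":"array","items":{"type":"number"}}},"required":["rows"]}

```bash
mkdir -p pics; cat > h.py <<'E'
from rig import sense, viewer, bot, finder
import numpy as np, cv2
def snap(cam,name=None):
    s=viewer.snapshot(cam)
    if name: cv2.imwrite(f'pics/{name}.png',cv2.cvtColor(s['image'],cv2.COLOR_RGB2BGR))
    return s
def ray(s,uv,z):
    d=np.array(s['rotation'])@np.linalg.inv(s['K'])@np.array([uv[0],uv[1],1.])
    o=np.array(s['origin']); return o+d*(z-o[2])/d[2]
def proj(s,p):
    c=np.array(s['rotation']).T@(np.array(p)-s['origin']); u=np.array(s['K'])@c; return u[:2]/u[2]
E
python3 - <<'E'
from h import *
H=dict(long_box=.05,square_box=.04,long_rack=.055,square_rack=.045,long_lid=.044,square_lid=.044)
s=snap('top','top1'); snap('scene','scene1')
print(s['origin'],s['rotation'],s['K'])
for n,h in H.items():
    for m in finder.masks_of(n,'top')[:4]:
        p=m['pixels']; c,sz,a=cv2.minAreaRect(np.argwhere(p)[:,::-1].astype(np.float32))
        print(n,round(m['conf'],2),np.round(m['uv']),np.round(c),np.round(sz),round(a),ray(s,c,h).round(3),s['image'][p].mean(0).round())
print(sense())
E
```

```text
[0.45668696 0.02402443 1.1898571 ] [-173.45258045   -1.10672386  -90.74727974] [[511.32858354   0.         314.40651816]
 [  0.         511.32858354 244.94267545]
 [  0.           0.           1.        ]]Traceback (most recent call last):
  File "<stdin>", line 8, in <module>
  File "h.py", line 9, in ray
    o=np.array(s['origin']); return o+d*(z-o[2])/d[2]
                                                 ~^^^
IndexError: invalid index to scalar variable.
```

View pics/top1.png

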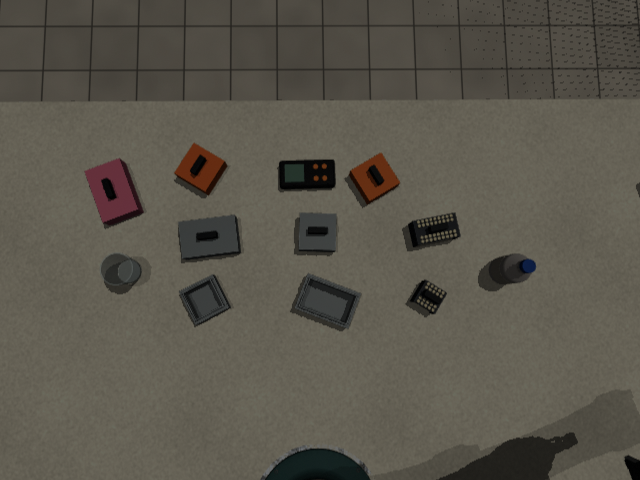

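View pics/scene1.png

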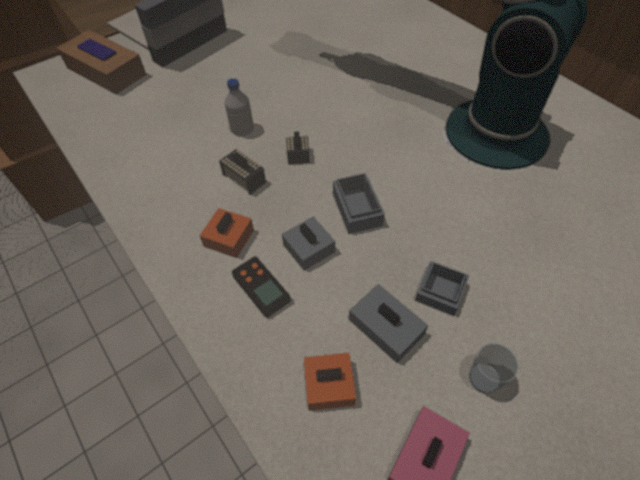

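The top picture shows the long lid at (208,237), square lid (317,232), long rack (434,231), square rack (429,296), square box (205,299) and long box (328,301). The orange and pink look-alikes stand apart from these. Rotations are given as rpy, so I'll fix the helper and fit poses to the silhouettes.

```bash
cat > h.py <<'E'
from rig import sense, viewer, bot, finder
import numpy as np, cv2
from scipy.spatial.transform import Rotation as Ro
from scipy.optimize import minimize
def snap(cam,name=None):
    s=viewer.snapshot(cam)
    if name: cv2.imwrite(f'pics/{name}.png',cv2.cvtColor(s['image'],cv2.COLOR_RGB2BGR))
    s['R']=Ro.from_euler('xyz',s['rotation'],degrees=True).as_matrix(); return s
def ray(s,uv,z):
    d=s['R']@np.linalg.inv(s['K'])@np.array([uv[0],uv[1],1.])
    o=np.array(s['origin']); return o+d*(z-o[2])/d[2]
def proj(s,P):
    c=(np.atleast_2d(P)-s['origin'])@s['R']; u=c@np.array(s['K']).T; return u[:,:2]/u[:,2:]
# boxes: (sx,sy,z0,z1)
M=dict(long_box=[(84,128,0,45),(70,114,45,57)],square_box=[(84,84,0,35),(70,70,35,47)],
 long_rack=[(56,100,0,53),(14,40,52,76)],square_rack=[(56,56,0,43),(14,40,42,66)],
 long_lid=[(84,128,0,44),(14,44,44,68)],square_lid=[(84,84,0,44),(14,44,44,68)])
def sil(s,n,x,y,yaw,z=0,k=4):
    R=Ro.from_euler('z',yaw,degrees=True).as_matrix(); im=np.zeros((480*k,640*k),np.uint8)
    for sx,sy,a,b in M[n]:
        P=np.array([[i*sx/2,j*sy/2,h] for i in(-1,1) for j in(-1,1) for h in(a,b)])/1000
        u=proj(s,P@R.T+[x,y,z])*k+k/2-.5
        cv2.fillConvexPoly(im,cv2.convexHull(np.round(u).astype(np.int32)),255)
    return cv2.resize(im,(640,480),interpolation=cv2.INTER_AREA)/255.
def fit(s,n,mask,x0,z=0):
    f=lambda v:np.abs(sil(s,n,*v,z)-mask).sum()/mask.sum()
    best=None
    for yaw in ([x0[2]] if len(x0)>2 else range(-90,90,20)):
        r=minimize(f,[*x0[:2],yaw],method='Nelder-Mead',options=dict(initial_simplex=np.array([[x0[0],x0[1],yaw],[x0[0]+.015,x0[1],yaw],[x0[0],x0[1]+.015,yaw],[x0[0],x0[1],yaw+15]]),maxiter=80))
        if best is None or r.fun<best.fun: best=r
    return best
E
cat > look.py <<'E'
from h import *
H=dict(long_box=.05,square_box=.04,long_rack=.055,square_rack=.045,long_lid=.044,square_lid=.044)
for cam in ('top','scene'):
  s=snap(cam)
  for n,h in H.items():
    for m in finder.masks_of(n,cam)[:4]:
        p=m['pixels'];col=s['image'][p].mean(0)
        if m['conf']<.3 or col[0]>1.4*col[2] and 'lid' in n: print(n,'skip',m['conf'],m['uv'],col.round()); continue
        r=fit(s,n,p.astype(float),ray(s,m['uv'],h)[:2])
        print(cam,n,round(m['conf'],2),np.round(m['uv']),r.x.round(4),round(r.fun,3),col.round())
st=sense(); print(st['eef_pos'],st['tool_rot'],st['gripper_width'],st['clock'])
E
python3 look.py
```

```text
top long_box 0.74 [328. 300.] [  0.4641  -0.0274 -21.7564] 0.03 [51. 53. 53.]
top square_box 0.85 [206. 296.] [  0.4711   0.2498 116.9328] 0.033 [48. 50. 49.]
top long_rack 0.73 [431. 228.] [ 0.6236 -0.2759 11.3391] 0.07 [38. 37. 32.]
top square_rack 0.72 [432. 297.] [  0.4703  -0.2581 -32.4143] 0.098 [35. 33. 29.]
top long_lid 0.93 [211. 235.] [0.6121 0.2399 6.813 ] 0.038 [52. 54. 53.]
long_lid skip 0.76 [114.4, 190.7] [81. 41. 49.]
square_lid skip 0.67 [198.7, 167.9] [78. 35. 15.]
top square_lid 0.66 [317. 232.] [ 0.6208 -0.0066 -2.5066] 0.028 [55. 57. 56.]
square_lid skip 0.58 [375.3, 176.4] [78. 38. 18.]
scene long_box 0.87 [356. 205.] [  0.4647  -0.0277 -21.2885] 0.026 [70. 69. 68.]
long_box skip 0.21 [305.8, 242.9] [79. 77. 76.]
scene square_box 0.67 [442. 286.] [  0.4708   0.2491 -62.505 ] 0.033 [67. 67. 67.]
scene long_rack 0.58 [243. 171.] [ 0.6229 -0.2751 10.222 ] 0.094 [69. 64. 58.]
scene square_rack 0.84 [296. 149.] [  0.4706  -0.2583 -32.7688] 0.063 [67. 63. 57.]
long_lid skip 0.95 [429.9, 450.1] [121.  73.  83.]
scene long_lid 0.31 [308. 240.] [ 0.6197 -0.0265 -4.2028] 0.402 [77. 76. 74.]
square_lid skip 0.9 [228.5, 229.8] [102.  65.  49.]
square_lid skip 0.69 [327.8, 380.2] [116.  70.  50.]
scene square_lid 0.55 [304. 242.] [ 0.6208 -0.0073 -2.0774] 0.022 [77. 76. 75.]
[ 0.18276033 -0.59766702  0.21027973] [-1.79997470e+02  3.15182531e-03  1.70057948e+01] 0.998308435638025 0.9
```

Both cameras agree within about 1 mm and 1°. Next I need a small planner that turns world targets into call numbers.

```bash
cat > plan.py <<'E'
import sys,json; from h import *
# usage: plan.py '[[x,y,z,yaw],...]' -> per-call shift (mm) and turn (rad), chained from the measured pose
st=sense(); p=np.array(st['eef_pos']); yaw=st['tool_rot'][2]
print('at',p.round(4),np.round(st['tool_rot'],2),'t',st['clock'],'w',round(st['gripper_width'],3))
for t in json.loads(sys.argv[1]):
    dy=(t[3]-yaw+180)%360-180; d=np.array(t[:3])-p
    n=max(1,int(np.ceil(np.linalg.norm(d)/.200)),int(np.ceil(abs(dy)/34.5)))
    for i in range(n):
        R=Ro.from_euler('xyz',[180,0,yaw],degrees=True).as_matrix()
        k=n-i; s=np.round(R.T@(np.array(t[:3])-p)*1000/k); a=round(-np.radians((t[3]-yaw)/k),2)
        p=p+R@s/1000; yaw-=np.degrees(a)
        print('  ',s.astype(int).tolist(),a,'rows>=%.1f'%max(np.linalg.norm(s)/41.7,abs(np.degrees(a))/7.16))
    print(' ->',p.round(4),round(yaw,1))
E
python3 plan.py '[[0.6232,-0.2755,0.21,100.8],[0.6232,-0.2755,0.16,100.8]]'
```

```text
at [ 0.1828 -0.5977  0.2103] [-180.      0.     17.01] t 0.9 w 0.998
   [172, -60, 0] -0.49 rows>=4.4
   [180, 28, 0] -0.49 rows>=4.4
   [145, 109, 0] -0.48 rows>=4.4
 -> [ 0.623  -0.2751  0.2103] 100.7
   [0, 0, 50] -0.0 rows>=1.2
 -> [ 0.623  -0.2751  0.1603] 100.7
```

Emit:
servo_tool(rows=[172,-60,0,-0.49,0,172,-60,0,-0.49,0,172,-60,0,-0.49,0,172,-60,0,-0.49,0,172,-60,0,-0.49,0])

```text
clock: 1.32
eef_pos: [0.3348, -0.4859, 0.2106]
tool_rot: [180.0, -0.1, 45.9]
ft_force: [0.9, -0.1, 0.6]
gripper_width: 0.501
finger_force: 0.0
```

Emit:
servo_tool(rows=[180,28,0,-0.49,0,180,28,0,-0.49,0,180,28,0,-0.49,0,180,28,0,-0.49,0,180,28,0,-0.49,0])

```text
clock: 1.73
eef_pos: [0.4813, -0.3775, 0.2105]
tool_rot: [179.9, -0.1, 73.9]
ft_force: [-0.2, 0.0, 0.3]
gripper_width: 0.501
finger_force: 0.0
```

Emit:
servo_tool(rows=[145,109,0,-0.48,0,145,109,0,-0.48,0,145,109,0,-0.48,0,145,109,0,-0.48,0,145,109,0,-0.48,0])

```text
clock: 2.15
eef_pos: [0.6269, -0.2697, 0.2101]
tool_rot: [179.9, -0.1, 101.4]
ft_force: [0.9, 0.9, -0.2]
gripper_width: 0.499
finger_force: 0.0
```

```bash
cat > wl.py <<'E'
import sys; from h import *
n,x,y,yaw,nm=sys.argv[1],*map(float,sys.argv[2:5]),sys.argv[5]
z=float(sys.argv[6]) if len(sys.argv)>6 else 0
s=snap('wrist',nm); print('cam',np.round(s['origin'],3),np.round(s['rotation'],1))
for m in finder.masks_of(n,'wrist')[:3]:
    p=m['pixels']; r=fit(s,n,p.astype(float),[x,y,yaw],z); print(round(m['conf'],2),np.round(m['uv']),r.x.round(4),round(r.fun,3),'px',p.sum(),'pred',proj(s,[[x,y,z+.04]]).round())
st=sense(); print(np.round(st['eef_pos'],4),np.round(st['tool_rot'],2))
E
python3 wl.py long_rack 0.6232 -0.2755 10.8 w1; python3 plan.py '[[0.6232,-0.2755,0.12,100.8],[0.6232,-0.2755,0.069,100.8]]'
```

```text
cam [ 0.614 -0.206  0.374] [ 1.651e+02 -1.000e-01  1.140e+01]
0.75 [299. 213.] [ 0.6237 -0.2754 10.8224] 0.035 px 6012 pred [[301. 215.]]
[ 0.6253 -0.2715  0.2098] [ 1.7995e+02 -1.1000e-01  1.0093e+02]
at [ 0.6253 -0.2715  0.2098] [ 1.7995e+02 -1.1000e-01  1.0093e+02] t 2.25 w 0.5
   [-4, -3, 90] 0.0 rows>=2.2
 -> [ 0.6231 -0.276   0.1198] 100.9
   [0, 0, 51] 0.0 rows>=1.2
 -> [ 0.6231 -0.276   0.0688] 100.9
```

View pics/w1.png

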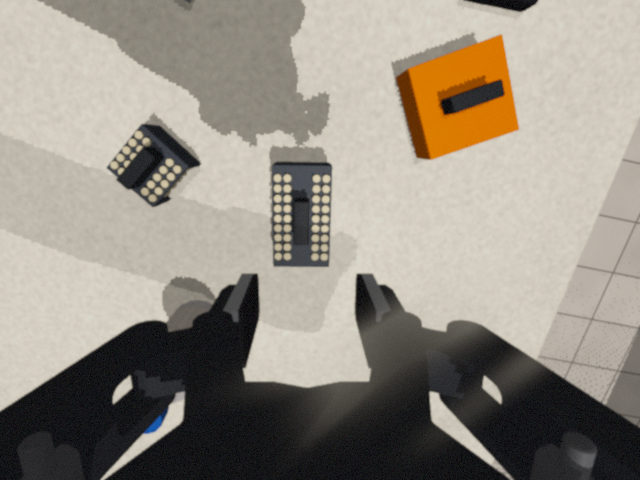

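The wrist view shows the long rack at (300,214), with its fin upright and clear. The fit agrees with the first estimate, so I'll descend.

Emit:
servo_tool(rows=[-4,-3,40,0,0,-4,-3,80,0,0,-4,-3,90,0,0,-4,-3,90,0,0,-4,-3,90,0,0])

```text
clock: 2.67
eef_pos: [0.621, -0.28, 0.1216]
tool_rot: [180.0, 0.0, 100.6]
ft_force: [0.6, 0.7, 0.5]
gripper_width: 0.498
finger_force: 0.0
```

```bash
 python3 plan.py '[[0.6235,-0.2755,0.069,100.8]]'
```

```text
at [ 0.621  -0.28    0.1216] [1.7998e+02 1.0000e-02 1.0062e+02] t 2.6667 w 0.498
   [4, 3, 53] -0.0 rows>=1.3
 -> [ 0.6232 -0.2755  0.0686] 100.6
```

Emit:
servo_tool(rows=[4,3,35,0,0,4,3,53,0,0,4,3,53,0,0,4,3,53,0,0])

```text
clock: 3.0
eef_pos: [0.6237, -0.2755, 0.0693]
tool_rot: [179.9, 0.0, 100.6]
ft_force: [0.1, 0.2, 0.5]
gripper_width: 0.498
finger_force: 0.0
```

Emit:
servo_tool(rows=[0,0,0,0,1,0,0,0,0,1,0,0,0,0,1,0,0,0,0,1,0,0,0,0,1])

```text
clock: 3.42
eef_pos: [0.6232, -0.2753, 0.0679]
tool_rot: [180.0, 0.0, 100.7]
ft_force: [-0.2, 0.2, 0.7]
gripper_width: -0.005
finger_force: 0.0
```

Emit:
servo_tool(rows=[0,0,0,0,1,0,0,0,0,1,0,0,-20,0,1,0,0,-20,0,1,0,0,-20,0,1])

```text
clock: 3.83
eef_pos: [0.6236, -0.2753, 0.0882]
tool_rot: [179.9, 0.1, 100.7]
ft_force: [-0.3, 0.4, -1.0]
gripper_width: -0.001
finger_force: 0.0
```

The fingers closed fully, so the fin wasn't gripped. I'll take a look.

```bash
 python3 wl.py long_rack 0.6232 -0.2755 10.8 w2; python3 - <<'E'
from h import *
s=snap('scene','s2');
for m in finder.masks_of('long_rack','scene')[:2]: print(m['conf'],m['uv'])
im=cv2.imread('pics/s2.png')[100:240,180:340]; cv2.imwrite('pics/s2c.png',cv2.resize(im,None,fx=4,fy=4))
E
```

```text
cam [ 0.612 -0.211  0.252] [ 1.65e+02 -1.00e-01  1.07e+01]
0.8 [303. 224.] [ 0.6234 -0.2751 10.7434] 0.332 px 11308 pred [[305. 246.]]
[ 0.6228 -0.2751  0.087 ] [-1.7998e+02 -1.0000e-02  1.0066e+02]
0.71 [242.5, 169.8]
```

View pics/w2.png

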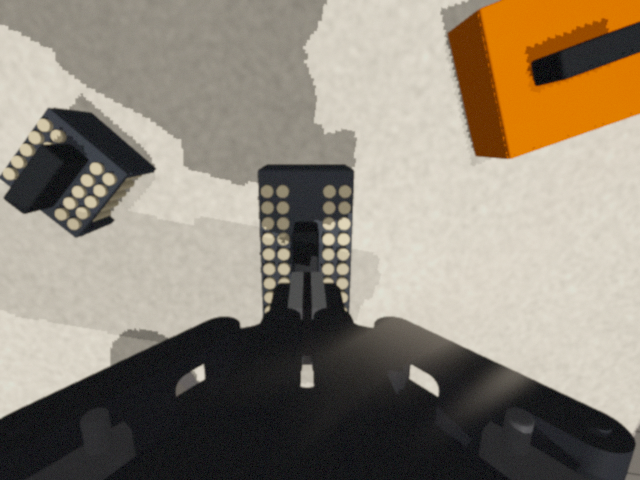

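View pics/s2c.png

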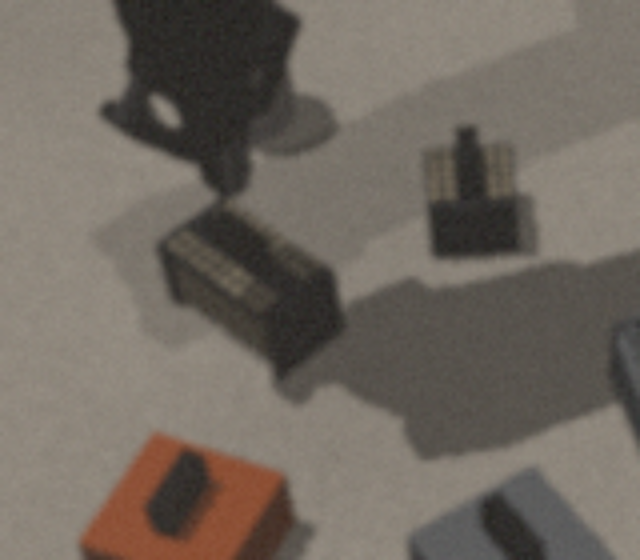

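```bash
 python3 - <<'E'
from h import *
s=snap('wrist'); st=sense(); p=np.array(st['eef_pos'])
for dz in (.01,0,-.011,-.018): print('tcp',dz,proj(s,[p+[0,0,dz]]).round())
for z in (.052,.076):
  for o in (-.02,.02):
    print('fin',z,o,proj(s,[np.array([.6235,-.2755,z])+np.array([-np.sin(np.radians(10.8)),np.cos(np.radians(10.8)),0])*o]).round())
for n in('top','scene'):
  s=snap(n); print(n,proj(s,[p,[.6235,-.2755,.076]]).round())
E
```

```text
tcp 0.01 [[305. 281.]]
tcp 0 [[305. 274.]]
tcp -0.011 [[306. 266.]]
tcp -0.018 [[306. 262.]]
fin 0.052 -0.02 [[307. 284.]]
fin 0.052 0.02 [[307. 221.]]
fin 0.076 -0.02 [[307. 301.]]
fin 0.076 0.02 [[307. 232.]]
top [[440. 226.]
 [439. 226.]]
scene [[239. 153.]
 [240. 156.]]
```

```bash
 python3 - <<'E'
from h import *
a=cv2.imread('pics/w2.png')[150:390,220:400]; s=snap('scene','s3'); b=cv2.imread('pics/s3.png')[110:210,200:290]
b0=cv2.imread('pics/scene1.png')[110:210,200:290]
g=lambda i,f:np.clip(cv2.resize(i,None,fx=f,fy=f,interpolation=cv2.INTER_CUBIC).astype(float)*2.2,0,255).astype(np.uint8)
A=g(a,2); B=np.vstack([g(b,2.9),g(b0,2.9)]); h=max(len(A),len(B))
pad=lambda i:cv2.copyMakeBorder(i,0,h-len(i),0,0,cv2.BORDER_CONSTANT)
cv2.imwrite('pics/c3.png',np.hstack([pad(A),pad(B)]))
st=sense(); print(st['gripper_width'],st['finger_force'],st['ft_force'],st['eef_pos'])
E
```

```text
0.0008208112398942979 0.0 [0.23479289 0.17984297 0.41871122] [ 0.62288221 -0.2750093   0.08695961]
```

View pics/c3.png

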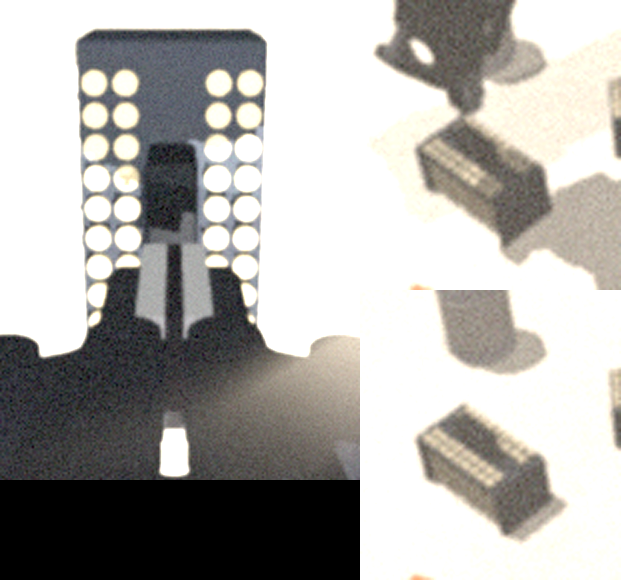

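```bash
 python3 - <<'E'
from h import *
w=snap('wrist'); s=snap('scene')
for z in (.05,.06,.07,.08,.09,.1,.11): print(z,ray(w,(306,270),z).round(4),ray(s,(236,149),z).round(4))
E
```

```text
0.05 [ 0.6254 -0.2871  0.05  ] [ 0.6064 -0.3284  0.05  ]
0.06 [ 0.6247 -0.2833  0.06  ] [ 0.6106 -0.3182  0.06  ]
0.07 [ 0.624  -0.2795  0.07  ] [ 0.6147 -0.3081  0.07  ]
0.08 [ 0.6233 -0.2756  0.08  ] [ 0.6188 -0.298   0.08  ]
0.09 [ 0.6226 -0.2718  0.09  ] [ 0.623  -0.2879  0.09  ]
0.1 [ 0.6219 -0.268   0.1   ] [ 0.6271 -0.2778  0.1   ]
0.11 [ 0.6212 -0.2642  0.11  ] [ 0.6313 -0.2677  0.11  ]
```

By triangulation the shut fingertips sit near z≈0.095 while the TCP reads 0.087, so the fingers passed above the fin. I'll reopen and go lower in guarded steps, watching the force.

Emit:
servo_tool(rows=[0,0,0,0,0,0,0,0,0,0,0,0,20,0,0,0,0,24,0,0,0,0,24,0,0])

```text
clock: 4.75
eef_pos: [0.6221, -0.2748, 0.0619]
tool_rot: [-179.9, -0.1, 100.7]
ft_force: [0.4, 0.9, 0.3]
gripper_width: 0.505
finger_force: 0.0
```

Emit:
servo_tool(rows=[0,0,0,0,1,0,0,0,0,1,0,0,0,0,1,0,0,0,0,1,0,0,0,0,1])

```text
clock: 5.17
eef_pos: [0.6231, -0.2752, 0.0637]
tool_rot: [180.0, 0.0, 100.7]
ft_force: [0.0, 0.0, -1.0]
gripper_width: 0.002
finger_force: 0.0
```

Emit:
servo_tool(rows=[0,0,0,0,0,0,0,0,0,0,0,0,4,0,0,0,0,8,0,0,0,0,8,0,0])

```text
clock: 5.58
eef_pos: [0.6224, -0.2749, 0.0541]
tool_rot: [-179.9, -0.0, 100.7]
ft_force: [0.4, -0.2, 0.1]
gripper_width: 0.496
finger_force: 0.0
```

Emit:
servo_tool(rows=[0,0,0,0,1,0,0,0,0,1,0,0,0,0,1,0,0,0,0,1,0,0,0,0,1])

```text
clock: 6.0
eef_pos: [0.623, -0.2751, 0.0554]
tool_rot: [180.0, 0.0, 100.7]
ft_force: [0.7, -0.1, 0.3]
gripper_width: 0.003
finger_force: 0.0
```

```bash
 cat > comp.py <<'E'
import sys; from h import *
x0,y0=int(sys.argv[2]),int(sys.argv[3])
snap('wrist','_w'); snap('scene','_s')
a=cv2.imread('pics/_w.png')[100:400,200:420]; b=cv2.imread('pics/_s.png')[y0:y0+100,x0:x0+90]
g=lambda i,f:np.clip(cv2.resize(i,None,fx=f,fy=f,interpolation=cv2.INTER_CUBIC).astype(float)*2.2,0,255).astype(np.uint8)
A=g(a,1.6); B=g(b,4.8); 
cv2.imwrite(f'pics/{sys.argv[1]}.png',np.hstack([A,B]))
E
python3 comp.py c4 200 110
```

```text
(no output)
```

View pics/c4.png

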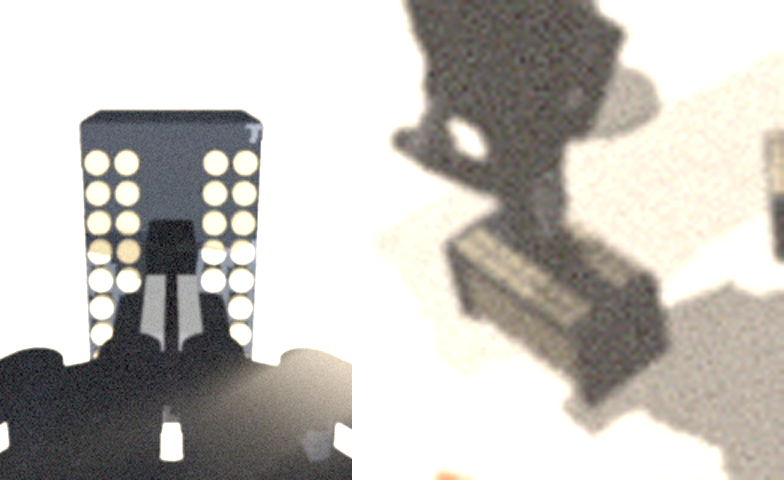

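```bash
 python3 - <<'E'
from h import *
w=snap('wrist'); s=snap('scene'); p=np.array(sense()['eef_pos']); print(p,w['origin'],w['rotation'])
for z in (.04,.05,.06,.07,.08,.09): print(z,ray(w,(307,272),z).round(4),ray(s,(240,158),z).round(4))
f=np.array([-np.sin(np.radians(10.8)),np.cos(np.radians(10.8)),0])
print([proj(w,[np.array([.6235,-.2755,.076])+f*o]).round() for o in(-.02,.02)])
for m in finder.masks_of('long_rack','scene')[:1]:
    r=fit(s,'long_rack',m['pixels']*1.,[.6235,-.2755,10.8]); print(r.x,r.fun)
E
```

```text
[ 0.62293681 -0.27509504  0.05524263] [ 0.61145125 -0.21063146  0.21916655] [1.65018034e+02 1.13841649e-03 1.07333985e+01]
0.04 [ 0.6248 -0.28    0.04  ] [ 0.6109 -0.3051  0.04  ]
0.05 [ 0.624  -0.2761  0.05  ] [ 0.615  -0.2954  0.05  ]
0.06 [ 0.6233 -0.2722  0.06  ] [ 0.619  -0.2857  0.06  ]
0.07 [ 0.6225 -0.2684  0.07  ] [ 0.623 -0.276  0.07 ]
0.08 [ 0.6218 -0.2645  0.08  ] [ 0.6271 -0.2663  0.08  ]
0.09 [ 0.621  -0.2606  0.09  ] [ 0.6311 -0.2566  0.09  ]
[array([[306., 331.]]), array([[306., 250.]])]
[ 0.62319159 -0.27605267 10.46164273] 0.17582561608636418
```

Both views now agree that the shut fingertips are about 22 mm above the reported TCP and still over the fin top. I'll go down another 13 mm with the hand open and close again.

Emit:
servo_tool(rows=[0,0,0,0,0,0,0,0,0,0,0,0,5,0,0,0,0,10,0,0,0,0,13,0,0])

```text
clock: 6.67
eef_pos: [0.6226, -0.275, 0.0412]
tool_rot: [-180.0, -0.0, 100.7]
ft_force: [0.6, 0.2, 0.1]
gripper_width: 0.501
finger_force: 0.0
```

Emit:
servo_tool(rows=[0,0,0,0,1,0,0,0,0,1,0,0,0,0,1,0,0,0,0,1,0,0,0,0,1])

```text
clock: 7.08
eef_pos: [0.623, -0.2751, 0.0423]
tool_rot: [-180.0, -0.0, 100.7]
ft_force: [0.6, 0.5, -0.7]
gripper_width: 0.146
finger_force: 59.2
```

Gripped: opening 0.146 and 59 N. The rack's underside is about 42 mm below the TCP. Next is lift and transport.

Emit:
servo_tool(rows=[0,0,-15,0,1,0,0,-40,0,1,0,0,-65,0,1,0,0,-85,0,1,0,0,-85,0,1])

```text
clock: 7.5
eef_pos: [0.6251, -0.2757, 0.1331]
tool_rot: [179.7, 0.2, 100.7]
ft_force: [0.9, -0.6, 0.1]
gripper_width: 0.14
finger_force: 59.3
```

```bash
 python3 plan.py '[[0.4645,-0.0275,0.1273,68.6]]'
```

```text
at [ 0.6251 -0.2757  0.1331] [179.69   0.21 100.66] t 7.5 w 0.14
   [137, -56, 3] 0.28 rows>=3.5
   [116, -91, 3] 0.28 rows>=3.5
 -> [ 0.465  -0.0274  0.1271] 68.6
```

Emit:
servo_tool(rows=[27,-11,0,0.06,1,55,-22,0,0.11,1,82,-34,0,0.17,1,110,-45,0,0.22,1,137,-56,0,0.28,1])

```text
clock: 7.92
eef_pos: [0.5416, -0.1497, 0.1278]
tool_rot: [180.0, 0.0, 84.5]
ft_force: [1.3, 1.3, -1.1]
gripper_width: 0.144
finger_force: 59.3
```

Emit:
servo_tool(rows=[29,-23,0,0.07,1,58,-46,0,0.14,1,87,-68,0,0.21,1,105,-82,0,0.26,1,116,-91,0,0.28,1])

```text
clock: 8.33
eef_pos: [0.4615, -0.0244, 0.128]
tool_rot: [180.0, 0.0, 68.5]
ft_force: [0.4, 0.3, -0.3]
gripper_width: 0.146
finger_force: 59.3
```

Emit:
servo_tool(rows=[0,0,0,0,1,0,0,0,0,1,0,0,0,0,1])

```text
clock: 8.58
eef_pos: [0.4634, -0.0274, 0.1277]
tool_rot: [180.0, -0.0, 68.6]
ft_force: [-0.4, -0.4, -1.3]
gripper_width: 0.143
finger_force: 59.3
```

```bash
 cat > chk.py <<'E'
import sys; from h import *
n,off=sys.argv[1],float(sys.argv[2]); st=sense(); p=st['eef_pos']; z=p[2]-off
print('tcp',np.round(p,4),np.round(st['tool_rot'],2),st['clock'],st['gripper_width'])
for cam in ('top','scene','wrist'):
  s=snap(cam,'_'+cam)
  for m in finder.masks_of(n,cam)[:2]:
    q=ray(s,m['uv'],z+.04)
    if np.hypot(q[0]-p[0],q[1]-p[1])>.08: continue
    r=fit(s,n,m['pixels']*1.,[p[0],p[1],st['tool_rot'][2]-90],z); print(cam,round(m['conf'],2),r.x.round(4),round(r.fun,3))
if len(sys.argv)>3:
  for cam in ('top','wrist'):
   s=snap(cam)
   for m in finder.masks_of(sys.argv[3],cam)[:1]:
    r=fit(s,sys.argv[3],m['pixels']*1.,[.4645,-.0275,-21.5] if 'long' in sys.argv[3] else [.471,.2495,27.3]); print(cam,sys.argv[3],r.x.round(4),round(r.fun,3))
E
python3 chk.py long_rack .042; python3 plan.py '[[0.4645,-0.0275,0.1273,68.6]]'
```

```text
tcp [ 0.4634 -0.0274  0.1277] [179.96  -0.    68.58] 8.5833 0.14265410629860903
scene 0.76 [  0.4644  -0.0279 -21.3773] 0.242
wrist 0.89 [  0.4632  -0.0274 -21.9827] 0.473
at [ 0.463  -0.0272  0.1272] [-179.98   -0.     68.53] t 8.8833 w 0.146
   [0, 2, 0] -0.0 rows>=0.0
 -> [ 0.4648 -0.0279  0.1272] 68.5
```

View pics/_wrist.png

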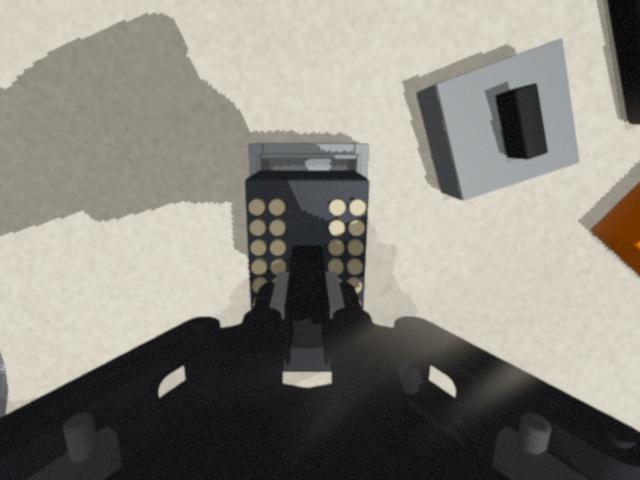

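The wrist view shows the rack held upright and lined up over the box: columns 246–369 for the rack against 248–369 for the box. Descending.

Emit:
servo_tool(rows=[0,1,20,0,1,0,1,40,0,1,0,1,58,0,1,0,1,70,0,1,0,1,74,0,1])

```text
clock: 9.3
eef_pos: [0.4629, -0.0272, 0.0516]
tool_rot: [-179.9, 0.0, 68.6]
ft_force: [0.4, -0.4, -1.2]
gripper_width: 0.141
finger_force: 59.3
```

Emit:
servo_tool(rows=[0,0,2,0,1,0,0,4,0,1,0,0,6,0,1,0,0,7,0,1,0,0,7,0,1])

```text
clock: 9.72
eef_pos: [0.464, -0.0272, 0.0466]
tool_rot: [180.0, -0.0, 68.6]
ft_force: [-0.2, -0.2, -1.2]
gripper_width: 0.147
finger_force: 59.3
```

Emit:
servo_tool(rows=[0,0,1,0,1,0,0,2,0,1,0,0,2,0,1])

```text
clock: 9.97
eef_pos: [0.4645, -0.0274, 0.046]
tool_rot: [179.9, 0.0, 68.6]
ft_force: [-12.2, -0.5, 41.9]
gripper_width: 0.147
finger_force: 64.8
```

Contact at the floor. I'll release and rise.

Emit:
servo_tool(rows=[0,0,-1,0,1,0,0,-1,0,0.2,0,0,-1,0,0.2,0,0,-1,0,0.2,0,0,-1,0,0.2])

```text
clock: 10.38
eef_pos: [0.4638, -0.0271, 0.0452]
tool_rot: [-180.0, -0.0, 68.6]
ft_force: [0.1, -0.2, -0.0]
gripper_width: 0.396
finger_force: 0.0
```

Emit:
servo_tool(rows=[0,0,-30,0,0.2,0,0,-70,0,0.2,0,0,-110,0,0.2,0,0,-150,0,0.2,0,0,-150,0,0.2])

```text
clock: 10.8
eef_pos: [0.4668, -0.027, 0.2019]
tool_rot: [179.5, -0.1, 68.6]
ft_force: [1.8, 1.1, 0.2]
gripper_width: 0.402
finger_force: 0.0
```

```bash
python3 - <<'E'
from h import *
for cam in('wrist','scene','top'):
  s=snap(cam,'_'+cam)
  for m in finder.masks_of('long_rack',cam)[:2]:print(cam,m['conf'],m['uv'])
  print(proj(s,[[.4645,-.0275,.08]]))
a=cv2.imread('pics/_wrist.png')[:400]; cv2.imwrite('pics/r1.png',a)
E
python3 plan.py '[[0.612,0.24,0.197,96.8],[0.612,0.24,0.1,96.8]]'
```

```text
wrist 0.58 [302.5, 210.4]
[[302.57923511 222.33765167]]
scene 0.81 [358.0, 191.6]
[[358.77226505 186.08397667]]
top 0.48 [430.2, 296.5]
[[328.28369849 299.67582944]]
at [ 0.4632 -0.0271  0.1941] [-1.7987e+02  2.0000e-02  6.8580e+01] t 11.1 w 0.399
   [152, 20, -1] -0.25 rows>=3.7
   [141, 58, -2] -0.24 rows>=3.7
 -> [0.6123 0.2398 0.1971] 96.7
   [0, 0, 97] -0.0 rows>=2.3
 -> [0.6123 0.2398 0.1001] 96.7
```

View pics/r1.png

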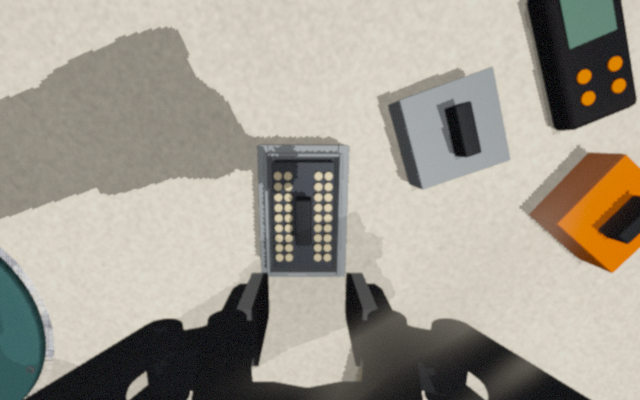

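The long rack is seated, centred and dark-edged evenly inside the box at (302,212). Next is the long lid.

Emit:
servo_tool(rows=[152,20,0,-0.25,0,152,20,0,-0.25,0,152,20,0,-0.25,0,152,20,0,-0.25,0,152,20,0,-0.25,0])

```text
clock: 11.52
eef_pos: [0.5388, 0.1128, 0.194]
tool_rot: [-179.9, -0.2, 83.2]
ft_force: [-0.7, 0.2, -0.6]
gripper_width: 0.498
finger_force: 0.0
```

Emit:
servo_tool(rows=[141,58,0,-0.24,0,141,58,0,-0.24,0,141,58,0,-0.24,0,141,58,0,-0.24,0,141,58,0,-0.24,0])

```text
clock: 11.93
eef_pos: [0.6129, 0.2454, 0.1931]
tool_rot: [-179.8, -0.2, 96.9]
ft_force: [-0.3, 1.0, 1.0]
gripper_width: 0.502
finger_force: 0.0
```

Emit:
servo_tool(rows=[0,0,0,0,0,0,0,0,0,0])

```text
clock: 12.1
eef_pos: [0.6125, 0.2391, 0.194]
tool_rot: [-179.9, 0.0, 96.6]
ft_force: [1.0, -0.1, 0.3]
gripper_width: 0.501
finger_force: 0.0
```

```bash
python3 wl.py long_lid .612 .24 6.8 _l;  python3 plan.py '[[0.612,0.24,0.1,96.8],[0.612,0.24,0.032,96.8]]'
```

```text
cam [0.606 0.304 0.358] [1.65e+02 1.00e-01 6.70e+00]
0.98 [437.  13.] [ 0.912  -0.3193 69.3995] 1.0 px 4016 pred [[306. 212.]]
0.83 [308. 206.] [0.6124 0.2399 6.8086] 0.011 px 12188 pred [[306. 212.]]
0.23 [250.  10.] [ 0.912  -0.3193 69.3995] 1.0 px 1238 pred [[306. 212.]]
[0.6128 0.2384 0.1949] [-1.7996e+02  4.0000e-02  9.6580e+01]
at [0.6128 0.2384 0.1949] [-1.7996e+02  4.0000e-02  9.6580e+01] t 12.2 w 0.501
   [2, -1, 95] -0.0 rows>=2.3
 -> [0.6115 0.2403 0.0999] 96.6
   [0, 0, 68] -0.0 rows>=1.6
 -> [0.6115 0.2403 0.0319] 96.6
```

Fit 0.011: the lid is at (0.612, 0.240).

Emit:
servo_tool(rows=[1,0,35,0,0,1,0,70,0,0,1,0,100,0,0,1,0,120,0,0,1,0,120,0,0])

```text
clock: 12.62
eef_pos: [0.6108, 0.2384, 0.0712]
tool_rot: [-179.7, 0.1, 96.6]
ft_force: [-0.8, -0.4, 0.3]
gripper_width: 0.5
finger_force: 0.0
```

Emit:
servo_tool(rows=[0,0,15,0,0,0,0,30,0,0,0,0,40,0,0,0,0,43,0,0,0,0,43,0,0])

```text
clock: 13.03
eef_pos: [0.6126, 0.2406, 0.0317]
tool_rot: [-179.9, 0.0, 96.6]
ft_force: [-0.1, 0.8, 0.3]
gripper_width: 0.5
finger_force: 0.0
```

Emit:
servo_tool(rows=[0,0,0,0,1,0,0,0,0,1,0,0,0,0,1,0,0,0,0,1,0,0,0,0,1])

```text
clock: 13.45
eef_pos: [0.613, 0.241, 0.0329]
tool_rot: [180.0, -0.0, 96.6]
ft_force: [-3.0, 0.6, 6.3]
gripper_width: 0.143
finger_force: 61.0
```

Emit:
servo_tool(rows=[0,0,-20,0,1,0,0,-50,0,1,0,0,-85,0,1,0,0,-112,0,1,0,0,-120,0,1])

```text
clock: 13.87
eef_pos: [0.6144, 0.2417, 0.1571]
tool_rot: [179.7, -0.1, 96.6]
ft_force: [0.2, -0.0, 0.4]
gripper_width: 0.145
finger_force: 60.0
```

Emit:
servo_tool(rows=[0,0,0,0,1,0,0,0,0,1])

```text
clock: 14.03
eef_pos: [0.6128, 0.2405, 0.1518]
tool_rot: [-180.0, 0.0, 96.6]
ft_force: [-0.5, -0.3, -1.6]
gripper_width: 0.143
finger_force: 60.0
```

```bash
 python3 plan.py '[[0.465,-0.0265,0.152,68.6]]'
```

```text
at [0.6128 0.2405 0.1518] [-1.800e+02  2.000e-02  9.664e+01] t 14.0333 w 0.143
   [-124, -89, 0] 0.24 rows>=3.7
   [-142, -57, 0] 0.25 rows>=3.7
 -> [ 0.4645 -0.0268  0.1518] 68.6
```

Emit:
servo_tool(rows=[-25,-18,0,0.05,1,-50,-36,0,0.1,1,-74,-53,0,0.14,1,-99,-71,0,0.19,1,-124,-89,0,0.24,1])

```text
clock: 14.45
eef_pos: [0.537, 0.1058, 0.1504]
tool_rot: [-179.8, 0.0, 82.8]
ft_force: [1.4, 0.6, -0.0]
gripper_width: 0.143
finger_force: 60.0
```

Emit:
servo_tool(rows=[-33,-13,0,0.06,1,-67,-27,0,0.12,1,-100,-40,0,0.18,1,-126,-51,0,0.22,1,-142,-57,0,0.25,1])

```text
clock: 14.87
eef_pos: [0.4622, -0.0293, 0.1508]
tool_rot: [-179.9, 0.1, 68.3]
ft_force: [0.7, 0.4, -0.3]
gripper_width: 0.144
finger_force: 60.0
```

Emit:
servo_tool(rows=[0,0,0,0,1,0,0,0,0,1,0,0,0,0,1])

```text
clock: 15.12
eef_pos: [0.4649, -0.0257, 0.1518]
tool_rot: [-180.0, -0.0, 68.7]
ft_force: [-0.4, -0.0, -1.0]
gripper_width: 0.143
finger_force: 60.0
```

```bash
python3 chk.py long_lid .0325 ; python3 plan.py '[[0.465,-0.0265,0.152,68.5]]'
```

```text
tcp [ 0.4649 -0.0257  0.1518] [-1.7995e+02 -2.0000e-02  6.8650e+01] 15.1167 0.14349930630572547
scene 0.57 [  0.4645  -0.0267 -20.9063] 0.23
wrist 0.56 [  0.4649  -0.0262 -21.0939] 0.435
at [ 0.4648 -0.026   0.1521] [-1.7998e+02 -1.0000e-02  6.8630e+01] t 15.4167 w 0.14
   [0, 0, 0] 0.0 rows>=0.0
 -> [ 0.4648 -0.026   0.1521] 68.6
```

Emit:
servo_tool(rows=[-1,0,20,0,1,-1,0,38,0,1,-1,0,54,0,1,-1,0,66,0,1,-1,0,70,0,1])

```text
clock: 15.83
eef_pos: [0.4636, -0.0272, 0.0807]
tool_rot: [-179.9, 0.0, 68.6]
ft_force: [-0.6, -0.4, -0.8]
gripper_width: 0.143
finger_force: 60.0
```

Emit:
servo_tool(rows=[0,0,1,0,1,0,0,2,0,1,0,0,4,0,1,0,0,4,0,1])

```text
clock: 16.17
eef_pos: [0.4646, -0.0275, 0.0786]
tool_rot: [180.0, -0.0, 68.6]
ft_force: [-0.0, 1.0, 0.1]
gripper_width: 0.145
finger_force: 60.0
```

Emit:
servo_tool(rows=[0,0,1,0,1,0,0,1,0,1,0,0,1,0,1])

```text
clock: 16.42
eef_pos: [0.4645, -0.0274, 0.0778]
tool_rot: [180.0, 0.0, 68.6]
ft_force: [-4.6, 0.8, 7.2]
gripper_width: 0.144
finger_force: 61.1
```

Contact at z=0.0778, where 0.0775 was expected. Release and rise.

Emit:
servo_tool(rows=[0,0,0,0,0.1,0,0,0,0,0.1,0,0,0,0,0.1,0,0,0,0,0.1,0,0,0,0,0.1])

```text
clock: 16.83
eef_pos: [0.4644, -0.0275, 0.0773]
tool_rot: [-180.0, -0.0, 68.6]
ft_force: [0.1, -0.7, -0.4]
gripper_width: 0.45
finger_force: 0.0
```

Emit:
servo_tool(rows=[0,0,-30,0,0,0,0,-70,0,0,0,0,-110,0,0,0,0,-130,0,0,0,0,-130,0,0])

```text
clock: 17.25
eef_pos: [0.4663, -0.0275, 0.2117]
tool_rot: [179.6, -0.1, 68.6]
ft_force: [0.7, 0.6, 0.2]
gripper_width: 0.5
finger_force: 0.0
```

Emit:
servo_tool(rows=[0,0,0,0,0,0,0,0,0,0])

```text
clock: 17.42
eef_pos: [0.4639, -0.0276, 0.2066]
tool_rot: [-179.9, 0.0, 68.6]
ft_force: [1.2, 0.6, -0.9]
gripper_width: 0.496
finger_force: 0.0
```

```bash
for z in .045 .05; do python3 wl.py long_lid .4645 -.0275 -21.5 l2 $z; done; python3 - <<'E'
from h import *
s=snap('scene','_s')
for m in finder.masks_of('long_lid','scene')[:3]:
    for z in(.045,.05,.055):
        r=fit(s,'long_lid',m['pixels']*1.,[.4645,-.0275,-21.5],z)
        print(m['uv'],z,r.x.round(4),round(r.fun,3))
a=cv2.imread('pics/_s.png')[120:280,290:450]; w=cv2.imread('pics/l2.png')[100:340,200:440]
cv2.imwrite('pics/l2c.png',np.hstack([cv2.resize(a,(400,400)),cv2.resize(w,(400,400))]))
E
python3 plan.py '[[0.4705,-0.2583,0.2,57.5],[0.4705,-0.2583,0.032,57.5]]'
```

```text
cam [0.489 0.033 0.37 ] [ 1.65e+02  1.00e-01 -2.14e+01]
0.76 [310. 215.] [  0.464   -0.0281 -21.1968] 0.013 px 14838 pred [[307. 220.]]
[ 0.4637 -0.0275  0.2062] [-1.7989e+02  2.0000e-02  6.8580e+01]
cam [0.488 0.034 0.37 ] [ 1.65e+02  1.00e-01 -2.13e+01]
0.62 [309. 216.] [  0.4645  -0.0272 -21.1587] 0.028 px 15133 pred [[307. 222.]]
[ 0.4639 -0.0274  0.2064] [-1.799e+02  1.000e-02  6.858e+01]
[428.7, 450.3] 0.045 [ -0.1854  -0.9661 -40.6007] 1.0
[428.7, 450.3] 0.05 [-0.3885 -0.916   1.2778] 1.0
[428.7, 450.3] 0.055 [ -0.7804  -0.3931 -57.9555] 1.0
[360.2, 186.7] 0.045 [  0.4638  -0.0287 -21.9554] 0.029
[360.2, 186.7] 0.05 [  0.4668  -0.026  -21.3101] 0.035
[360.2, 186.7] 0.055 [  0.4693  -0.0231 -22.2145] 0.046
at [ 0.4641 -0.0274  0.2067] [-179.93    0.     68.58] t 17.7167 w 0.496
   [-106, 45, 3] 0.1 rows>=2.8
   [-102, 56, 4] 0.09 rows>=2.8
 -> [ 0.4705 -0.2588  0.1997] 57.7
   [0, 0, 168] 0.0 rows>=4.0
 -> [ 0.4705 -0.2588  0.0317] 57.7
```

View pics/l2c.png

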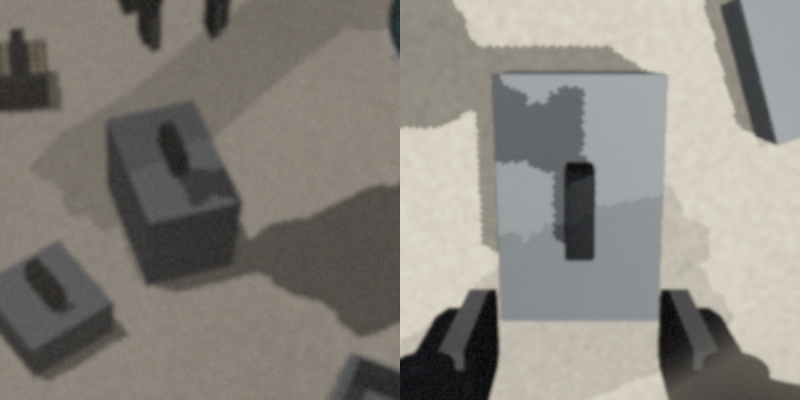

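The lid sits level and flush on the long box in both views. Now the square rack.

Emit:
servo_tool(rows=[-106,45,0,0.1,0,-106,45,0,0.1,0,-106,45,0,0.1,0,-106,45,0,0.1,0])

```text
clock: 18.05
eef_pos: [0.4668, -0.1488, 0.2067]
tool_rot: [-180.0, 0.1, 62.4]
ft_force: [-0.3, -0.8, -0.8]
gripper_width: 0.5
finger_force: 0.0
```

Emit:
servo_tool(rows=[-102,56,0,0.09,0,-102,56,0,0.09,0,-102,56,0,0.09,0,-102,56,0,0.09,0,-102,56,0,0.09,0])

```text
clock: 18.47
eef_pos: [0.4703, -0.2604, 0.2065]
tool_rot: [-179.9, -0.0, 57.5]
ft_force: [0.4, 1.4, 0.6]
gripper_width: 0.5
finger_force: 0.0
```

Emit:
servo_tool(rows=[0,0,0,0,0,0,0,0,0,0])

```text
clock: 18.63
eef_pos: [0.4709, -0.2578, 0.2071]
tool_rot: [-180.0, -0.0, 57.8]
ft_force: [-0.4, -0.6, 0.1]
gripper_width: 0.496
finger_force: 0.0
```

```bash
python3 wl.py square_rack .4705 -.2583 -32.5 _q;  python3 plan.py '[[0.4705,-0.2583,0.08,57.5],[0.4705,-0.2583,0.031,57.5]]'
```

```text
cam [ 0.506 -0.202  0.371] [165.    0.  -32.1]
0.69 [307. 208.] [  0.4706  -0.2576 -32.6411] 0.023 px 3469 pred [[306. 211.]]
[ 0.471  -0.2579  0.2073] [-1.800e+02 -1.000e-02  5.777e+01]
at [ 0.471  -0.2579  0.2073] [-1.800e+02 -1.000e-02  5.777e+01] t 18.7333 w 0.5
   [-1, 0, 127] 0.0 rows>=3.0
 -> [ 0.4704 -0.2588  0.0803] 57.8
   [0, 0, 49] 0.0 rows>=1.2
 -> [ 0.4704 -0.2588  0.0313] 57.8
```

Emit:
servo_tool(rows=[0,0,35,0,0,0,0,70,0,0,0,0,105,0,0,0,0,130,0,0,0,0,130,0,0])

```text
clock: 19.15
eef_pos: [0.4685, -0.257, 0.0731]
tool_rot: [-179.6, 0.0, 57.8]
ft_force: [-1.3, -0.3, -0.7]
gripper_width: 0.499
finger_force: 0.0
```

Emit:
servo_tool(rows=[0,0,15,0,0,0,0,30,0,0,0,0,40,0,0,0,0,46,0,0,0,0,46,0,0])

```text
clock: 19.57
eef_pos: [0.4707, -0.2587, 0.0312]
tool_rot: [-180.0, 0.0, 57.7]
ft_force: [-0.1, -0.7, -0.2]
gripper_width: 0.499
finger_force: 0.0
```

Emit:
servo_tool(rows=[0,0,0,0,1,0,0,0,0,1,0,0,0,0,1,0,0,0,0,1,0,0,0,0,1])

```text
clock: 19.98
eef_pos: [0.4711, -0.2591, 0.0321]
tool_rot: [179.9, -0.0, 57.7]
ft_force: [-1.1, 1.2, 7.4]
gripper_width: 0.143
finger_force: 61.2
```

Emit:
servo_tool(rows=[0,0,-20,0,1,0,0,-60,0,1,0,0,-100,0,1,0,0,-140,0,1,0,0,-160,0,1])

```text
clock: 20.4
eef_pos: [0.472, -0.2594, 0.1963]
tool_rot: [179.7, -0.0, 57.7]
ft_force: [0.3, 0.1, 0.3]
gripper_width: 0.144
finger_force: 60.1
```

Emit:
servo_tool(rows=[0,0,0,0,1,0,0,0,0,1])

```text
clock: 20.57
eef_pos: [0.4712, -0.2592, 0.1926]
tool_rot: [179.9, 0.0, 57.7]
ft_force: [-0.5, 0.5, -1.7]
gripper_width: 0.142
finger_force: 60.1
```

```bash
 python3 plan.py '[[0.471,0.2495,0.192,117.3]]'
```

```text
at [ 0.4712 -0.2592  0.1926] [179.85   0.    57.67] t 20.5667 w 0.142
   [143, -91, 0] -0.35 rows>=4.1
   [166, -36, 0] -0.35 rows>=4.1
   [168, 23, 1] -0.34 rows>=4.1
 -> [0.4709 0.2497 0.1916] 117.3
```

Emit:
servo_tool(rows=[29,-18,0,-0.07,1,57,-36,0,-0.14,1,86,-55,0,-0.21,1,114,-73,0,-0.28,1,143,-91,0,-0.35,1])

```text
clock: 20.98
eef_pos: [0.4692, -0.0879, 0.1902]
tool_rot: [-179.9, -0.0, 77.9]
ft_force: [1.1, -0.5, -0.5]
gripper_width: 0.142
finger_force: 60.1
```

Emit:
servo_tool(rows=[33,-7,0,-0.07,1,66,-14,0,-0.14,1,100,-22,0,-0.21,1,133,-29,0,-0.28,1,166,-36,0,-0.35,1])

```text
clock: 21.4
eef_pos: [0.4694, 0.0819, 0.1903]
tool_rot: [-179.9, -0.0, 98.0]
ft_force: [1.2, -1.4, -0.8]
gripper_width: 0.146
finger_force: 60.1
```

Emit:
servo_tool(rows=[38,5,0,-0.08,1,76,10,0,-0.16,1,114,16,0,-0.23,1,148,20,0,-0.3,1,168,23,0,-0.34,1])

```text
clock: 21.82
eef_pos: [0.4689, 0.2536, 0.1903]
tool_rot: [-179.9, -0.1, 117.7]
ft_force: [0.5, -0.3, -1.2]
gripper_width: 0.141
finger_force: 60.1
```

Emit:
servo_tool(rows=[0,0,0,0,1,0,0,0,0,1,0,0,0,0,1])

```text
clock: 22.07
eef_pos: [0.4701, 0.2491, 0.1904]
tool_rot: [-179.9, -0.0, 117.2]
ft_force: [-0.0, 0.1, -0.9]
gripper_width: 0.144
finger_force: 60.0
```

```bash
python3 chk.py square_rack .0315 square_box; python3 plan.py '[[0.471,0.2495,0.1,117.3]]'
```

```text
tcp [0.4701 0.2491 0.1904] [-1.7990e+02 -1.0000e-02  1.1722e+02] 22.0667 0.14437424909884247
top 0.64 [ 0.4862  0.2211 30.1096] 2.268
scene 0.95 [ 0.4717  0.2473 26.4652] 0.626
wrist 0.62 [ 0.4705  0.2492 27.133 ] 0.425
top square_box [ 0.4812  0.2283 39.0611] 0.986
wrist square_box [ 0.4707  0.2512 26.8924] 1.043
at [0.4704 0.2498 0.1913] [180.    -0.   117.25] t 22.5667 w 0.146
   [-1, 0, 91] -0.0 rows>=2.2
 -> [0.4709 0.2489 0.1003] 117.3
```

Emit:
servo_tool(rows=[0,0,30,0,1,0,0,60,0,1,0,0,85,0,1,0,0,100,0,1,0,0,100,0,1])

```text
clock: 22.98
eef_pos: [0.4689, 0.2492, 0.0885]
tool_rot: [-179.8, -0.0, 117.3]
ft_force: [-0.8, 0.1, -1.3]
gripper_width: 0.145
finger_force: 60.1
```

Emit:
servo_tool(rows=[0,0,0,0,1,0,0,0,0,1])

```text
clock: 23.15
eef_pos: [0.4709, 0.2504, 0.0924]
tool_rot: [179.9, -0.0, 117.3]
ft_force: [-0.2, 0.8, 0.4]
gripper_width: 0.146
finger_force: 60.1
```

```bash
python3 comp.py q1 400 220; python3 plan.py '[[0.471,0.2495,0.041,117.3]]'
```

```text
at [0.4711 0.2504 0.0926] [1.7989e+02 1.0000e-02 1.1726e+02] t 23.25 w 0.145
   [-1, 0, 52] -0.0 rows>=1.2
 -> [0.4715 0.2495 0.0406] 117.3
```

View pics/q1.png

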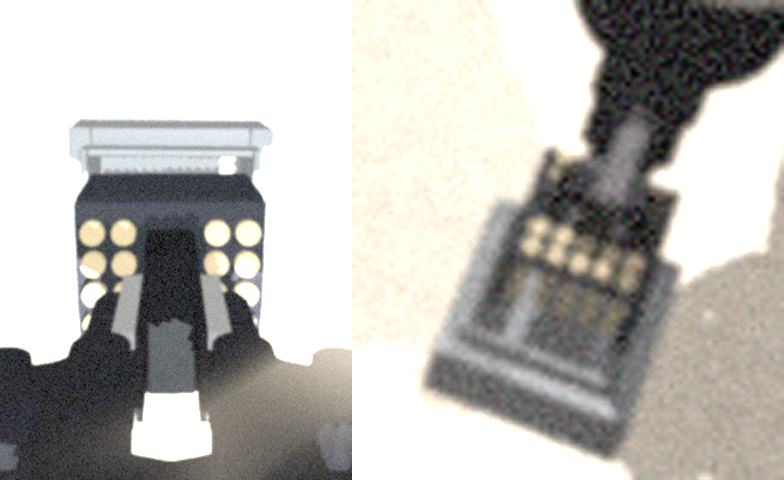

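The rack is upright and centred over the square box's mouth (rack centre column 170, box 171 in the crop). Lowering it.

Emit:
servo_tool(rows=[0,0,15,0,1,0,0,30,0,1,0,0,42,0,1,0,0,50,0,1,0,0,52,0,1])

```text
clock: 23.67
eef_pos: [0.4701, 0.2498, 0.0385]
tool_rot: [-179.9, -0.0, 117.3]
ft_force: [0.8, 0.1, -1.1]
gripper_width: 0.143
finger_force: 60.1
```

Emit:
servo_tool(rows=[0,0,1,0,1,0,0,2,0,1,0,0,4,0,1,0,0,4,0,1])

```text
clock: 24.0
eef_pos: [0.4707, 0.2503, 0.0361]
tool_rot: [179.9, 0.0, 117.3]
ft_force: [-1.9, -1.8, 6.2]
gripper_width: 0.143
finger_force: 61.0
```

Emit:
servo_tool(rows=[0,0,1,0,1,0,0,1,0,1,0,0,1,0,1])

```text
clock: 24.25
eef_pos: [0.4709, 0.2503, 0.0359]
tool_rot: [179.9, 0.0, 117.3]
ft_force: [-8.8, -6.0, 28.0]
gripper_width: 0.143
finger_force: 63.7
```

Floor contact at 0.036, where 0.0355 was expected. Release, rise, and head for the square lid.

Emit:
servo_tool(rows=[0,0,-1,0,1,0,0,-1,0,0.2,0,0,-1,0,0.2,0,0,-1,0,0.2,0,0,-1,0,0.2])

```text
clock: 24.67
eef_pos: [0.4704, 0.25, 0.0353]
tool_rot: [-180.0, -0.0, 117.3]
ft_force: [-0.5, -0.2, -0.5]
gripper_width: 0.399
finger_force: 0.0
```

Emit:
servo_tool(rows=[0,0,-35,0,0.2,0,0,-75,0,0.2,0,0,-115,0,0.2,0,0,-155,0,0.2,0,0,-160,0,0.2])

```text
clock: 25.08
eef_pos: [0.4723, 0.2517, 0.2015]
tool_rot: [179.6, 0.0, 117.3]
ft_force: [0.6, 0.2, 1.6]
gripper_width: 0.399
finger_force: 0.0
```

Emit:
servo_tool(rows=[0,0,0,0,0,0,0,0,0,0])

```text
clock: 25.25
eef_pos: [0.4705, 0.2498, 0.1952]
tool_rot: [180.0, 0.0, 117.3]
ft_force: [0.2, -0.3, -0.6]
gripper_width: 0.501
finger_force: 0.0
```

```bash
for z in .004 .012; do python3 wl.py square_rack .471 .2495 27.3 q2 $z; done; python3 plan.py '[[0.6208,-0.007,0.195,87.7]]'
python3 - <<'E'
from h import *
cv2.imwrite('pics/q2c.png',cv2.resize(cv2.imread('pics/q2.png')[110:310,200:420],None,fx=2.5,fy=2.5))
E
```

```text
cam [0.441 0.308 0.359] [165.   -0.   27.3]
0.7 [306. 209.] [ 0.47    0.2504 27.1649] 0.038 px 3765 pred [[306. 213.]]
[0.4699 0.2496 0.1942] [-1.7991e+02 -1.0000e-02  1.1727e+02]
cam [0.441 0.308 0.358] [1.65e+02 1.00e-01 2.73e+01]
0.57 [306. 211.] [ 0.4695  0.2514 27.4168] 0.087 px 3790 pred [[307. 216.]]
[0.4699 0.2498 0.1942] [-1.7989e+02 -3.0000e-02  1.1728e+02]
at [0.4699 0.2498 0.1942] [-1.7989e+02 -3.0000e-02  1.1728e+02] t 25.45 w 0.502
   [-149, 8, 0] 0.26 rows>=3.6
   [-141, 46, -1] 0.26 rows>=3.6
 -> [ 0.6205 -0.0068  0.1952] 87.5
```

View pics/q2c.png

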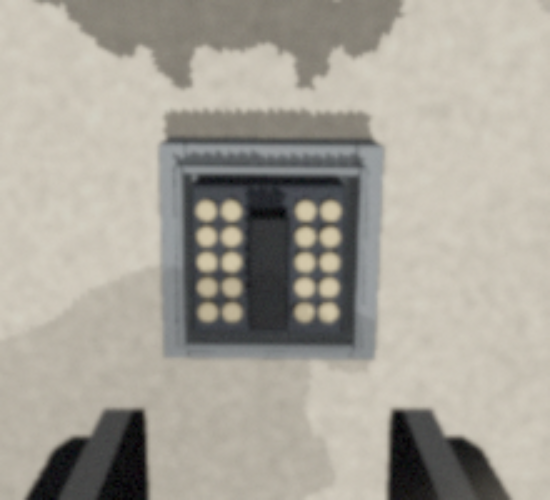

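The square rack is seated in its box and centred at (268,255) in the crop. On to the square lid.

Emit:
servo_tool(rows=[-149,8,0,0.26,0,-149,8,0,0.26,0,-149,8,0,0.26,0,-149,8,0,0.26,0,-149,8,0,0.26,0])

```text
clock: 25.87
eef_pos: [0.5478, 0.1155, 0.194]
tool_rot: [-179.9, 0.1, 102.0]
ft_force: [-0.2, -0.4, 0.1]
gripper_width: 0.501
finger_force: 0.0
```

Emit:
servo_tool(rows=[-141,46,0,0.26,0,-141,46,0,0.26,0,-141,46,0,0.26,0,-141,46,0,0.26,0,-141,46,0,0.26,0])

```text
clock: 26.28
eef_pos: [0.6223, -0.0124, 0.1936]
tool_rot: [-179.9, 0.1, 87.1]
ft_force: [0.5, -0.2, -0.5]
gripper_width: 0.5
finger_force: 0.0
```

Emit:
servo_tool(rows=[0,0,0,0,0,0,0,0,0,0])

```text
clock: 26.45
eef_pos: [0.6204, -0.0055, 0.1945]
tool_rot: [-179.9, -0.0, 87.5]
ft_force: [0.2, -1.0, -0.2]
gripper_width: 0.501
finger_force: 0.0
```

```bash
python3 wl.py square_lid .6208 -.007 -2.3 _sl;  python3 plan.py '[[0.6208,-0.007,0.074,87.7]]'
```

```text
cam [0.624 0.06  0.358] [ 1.651e+02  1.000e-01 -2.400e+00]
0.75 [433. 302.] [ 0.7513 -0.1355 36.4625] 1.818 px 2742 pred [[307. 214.]]
0.56 [306. 211.] [ 0.6212 -0.0066 -2.3523] 0.014 px 8189 pred [[307. 214.]]
[ 0.6204 -0.0052  0.1951] [-1.7996e+02 -2.0000e-02  8.7590e+01]
at [ 0.6204 -0.0052  0.1951] [-1.7996e+02 -2.0000e-02  8.7590e+01] t 26.55 w 0.499
   [-2, 0, 121] -0.0 rows>=2.9
 -> [ 0.6203 -0.0072  0.0741] 87.6
```

Emit:
servo_tool(rows=[0,1,35,0,0,0,1,70,0,0,0,1,100,0,0,0,1,120,0,0,0,1,120,0,0])

```text
clock: 26.97
eef_pos: [0.6192, -0.0057, 0.0713]
tool_rot: [-179.7, -0.0, 87.6]
ft_force: [-1.5, -0.3, 0.1]
gripper_width: 0.497
finger_force: 0.0
```

Emit:
servo_tool(rows=[0,0,15,0,0,0,0,30,0,0,0,0,40,0,0,0,0,43,0,0,0,0,43,0,0])

```text
clock: 27.38
eef_pos: [0.6219, -0.0063, 0.0325]
tool_rot: [-180.0, -0.0, 87.5]
ft_force: [-0.1, -0.2, 0.3]
gripper_width: 0.499
finger_force: 0.0
```

Emit:
servo_tool(rows=[0,0,0,0,1,0,0,0,0,1,0,0,0,0,1,0,0,0,0,1,0,0,0,0,1])

```text
clock: 27.8
eef_pos: [0.6222, -0.0066, 0.0332]
tool_rot: [180.0, -0.0, 87.5]
ft_force: [-3.4, 0.0, 7.5]
gripper_width: 0.144
finger_force: 60.5
```

Emit:
servo_tool(rows=[0,0,-20,0,1,0,0,-50,0,1,0,0,-85,0,1,0,0,-115,0,1,0,0,-130,0,1])

```text
clock: 28.22
eef_pos: [0.6232, -0.0064, 0.1666]
tool_rot: [179.7, -0.0, 87.5]
ft_force: [0.8, 0.2, -0.3]
gripper_width: 0.143
finger_force: 59.5
```

Emit:
servo_tool(rows=[0,0,0,0,1,0,0,0,0,1])

```text
clock: 28.38
eef_pos: [0.6222, -0.0068, 0.1631]
tool_rot: [179.9, 0.0, 87.5]
ft_force: [0.1, 0.3, -1.8]
gripper_width: 0.149
finger_force: 59.5
```

```bash
 python3 plan.py '[[0.471,0.2495,0.162,117.3]]'
```

```text
at [ 0.6222 -0.0068  0.1631] [1.7991e+02 2.0000e-02 8.7470e+01] t 28.3833 w 0.149
   [125, -81, 1] -0.26 rows>=3.6
   [141, -47, 0] -0.26 rows>=3.6
 -> [0.4707 0.2493 0.1621] 117.3
```

Emit:
servo_tool(rows=[25,-16,0,-0.05,1,50,-32,0,-0.1,1,75,-49,0,-0.16,1,100,-65,0,-0.21,1,125,-81,0,-0.26,1])

```text
clock: 28.8
eef_pos: [0.5449, 0.1226, 0.161]
tool_rot: [-179.9, -0.0, 102.5]
ft_force: [1.2, 0.6, -1.8]
gripper_width: 0.148
finger_force: 59.5
```

Emit:
servo_tool(rows=[33,-11,0,-0.06,1,66,-22,0,-0.12,1,99,-33,0,-0.18,1,125,-42,0,-0.23,1,141,-47,0,-0.26,1])

```text
clock: 29.22
eef_pos: [0.4679, 0.2518, 0.1614]
tool_rot: [-179.9, -0.1, 117.6]
ft_force: [-0.1, 0.6, -0.5]
gripper_width: 0.147
finger_force: 59.5
```

Emit:
servo_tool(rows=[0,0,0,0,1,0,0,0,0,1,0,0,0,0,1])

```text
clock: 29.47
eef_pos: [0.4708, 0.2483, 0.1616]
tool_rot: [-179.9, 0.0, 117.2]
ft_force: [-0.0, -0.5, -0.8]
gripper_width: 0.144
finger_force: 59.5
```

```bash
python3 chk.py square_lid .0328; python3 plan.py '[[0.471,0.2495,0.075,117.3]]'
```

```text
tcp [0.4708 0.2483 0.1616] [-1.7994e+02  1.0000e-02  1.1716e+02] 29.4667 0.14427448329618953
scene 0.76 [ 0.4713  0.2473 27.6262] 0.173
wrist 0.6 [ 0.4712  0.2487 27.2913] 0.376
at [0.4707 0.2489 0.1622] [-179.99    0.    117.21] t 29.7667 w 0.142
   [0, 1, 87] -0.0 rows>=2.1
 -> [0.4716 0.2494 0.0752] 117.2
```

Emit:
servo_tool(rows=[0,0,25,0,1,0,0,50,0,1,0,0,72,0,1,0,0,86,0,1,0,0,89,0,1])

```text
clock: 30.18
eef_pos: [0.4694, 0.2486, 0.0711]
tool_rot: [-179.8, -0.0, 117.3]
ft_force: [-1.2, 0.2, -0.8]
gripper_width: 0.147
finger_force: 59.5
```

Emit:
servo_tool(rows=[0,0,1,0,1,0,0,2,0,1,0,0,4,0,1,0,0,4,0,1])

```text
clock: 30.52
eef_pos: [0.4708, 0.2495, 0.0699]
tool_rot: [179.9, 0.0, 117.3]
ft_force: [0.4, 0.3, -1.1]
gripper_width: 0.15
finger_force: 59.5
```

Emit:
servo_tool(rows=[0,0,1,0,1,0,0,1,0,1,0,0,1,0,1])

```text
clock: 30.77
eef_pos: [0.4705, 0.2494, 0.0685]
tool_rot: [180.0, 0.0, 117.3]
ft_force: [0.6, 0.6, -0.5]
gripper_width: 0.143
finger_force: 59.5
```

Emit:
servo_tool(rows=[0,0,1,0,1,0,0,1,0,1,0,0,1,0,1])

```text
clock: 31.02
eef_pos: [0.4703, 0.2494, 0.0681]
tool_rot: [-180.0, 0.0, 117.3]
ft_force: [-6.8, -4.2, 18.3]
gripper_width: 0.141
finger_force: 62.1
```

Emit:
servo_tool(rows=[0,0,0,0,0.1,0,0,0,0,0.1,0,0,0,0,0.1,0,0,0,0,0.1,0,0,0,0,0.1])

```text
clock: 31.43
eef_pos: [0.4703, 0.2494, 0.0672]
tool_rot: [-180.0, -0.0, 117.3]
ft_force: [0.7, 0.3, 0.3]
gripper_width: 0.449
finger_force: 0.0
```

Emit:
servo_tool(rows=[0,0,-30,0,0,0,0,-70,0,0,0,0,-110,0,0,0,0,-140,0,0,0,0,-140,0,0])

```text
clock: 31.85
eef_pos: [0.4723, 0.251, 0.213]
tool_rot: [179.6, 0.0, 117.3]
ft_force: [1.1, 0.6, 0.1]
gripper_width: 0.502
finger_force: 0.0
```

Emit:
servo_tool(rows=[0,0,0,0,0,0,0,0,0,0])

```text
clock: 32.02
eef_pos: [0.4702, 0.2491, 0.2068]
tool_rot: [-180.0, 0.0, 117.3]
ft_force: [-0.2, 0.4, -0.8]
gripper_width: 0.5
finger_force: 0.0
```

```bash
for z in .035 .042; do python3 wl.py square_lid .471 .2495 27.3 f2 $z; done; python3 - <<'E'
from h import *
snap('scene','_s'); w=cv2.imread('pics/f2.png')[100:340,180:420]
a=cv2.imread('pics/_s.png')[120:340,300:520]
cv2.imwrite('pics/fin.png',np.hstack([cv2.resize(a,(400,400)),cv2.resize(w,(400,400))]))
E
```

```text
cam [0.441 0.307 0.371] [165.    0.   27.3]
0.89 [306. 211.] [ 0.4704  0.2496 27.1691] 0.014 px 9553 pred [[307. 217.]]
0.67 [554. 319.] [  0.661   -0.1205 112.3   ] 1.0 px 8208 pred [[307. 217.]]
[0.4699 0.2491 0.2062] [-1.7989e+02 -2.0000e-02  1.1728e+02]
cam [0.441 0.308 0.37 ] [1.65e+02 1.00e-01 2.74e+01]
0.79 [557. 318.] [  0.661   -0.1205 112.3   ] 1.0 px 8280 pred [[308. 220.]]
[0.4699 0.2493 0.2063] [-1.7990e+02 -3.0000e-02  1.1728e+02]
```

View pics/fin.png

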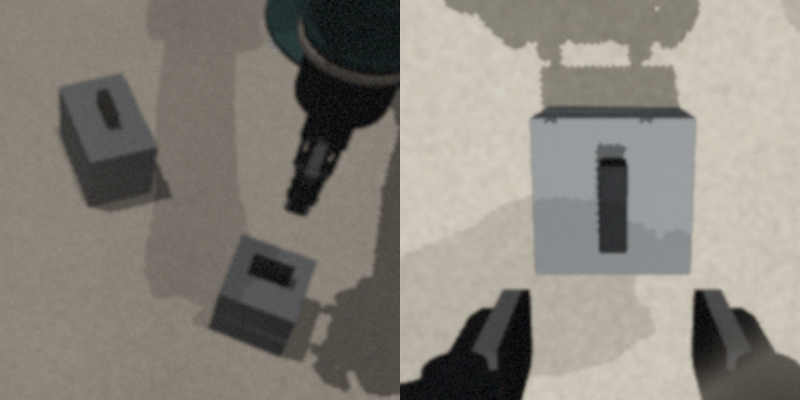

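Both boxes are closed: each lid sits level and flush in the scene view, and the gripper is clear of everything. Handing in.

```bash
python3 -c "
from rig import bot; print(bot.sign_off())"
```

```text
the job is handed in; nothing more can be done
None
```

The job is handed in at about 32 s: both racks are down on their box floors and both lids sit level and fully down, with the oblong box finished first; the sign-off gave no verdict.

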